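Trip-test the wash-down supply box and hold its hood on the gasket for screwing

ROBOT

A 7-joint arm with a two-finger parallel gripper is mounted at the origin on the work surface; the furniture and walls round the work are solid. World frame = base frame: x ahead of the robot, y to its left, z up, the work surface at z = 0. Lengths are in mm, angles in rad, forces in N, time in s.
With the tool pointing down it reaches from about 400 to 850 mm from the base axis. Payload 10.4 kg.
Tool frame: the origin (TCP) lies at the very end of the fingers, on their centre line; the grasp point (between the pads) lies r.hold_point_z behind it (r.hold_point_z is the distance from the TCP to the grasp point, in mm); z points along the fingers, y is the line along which they close (so a half turn about z gives the same grasp; the last joint's range is limited). The gripper opens to 85 mm and grips with 20 to 120 N. Pads are 22 mm wide; open, the fingers measure 114 mm over their backs; the gripper's body (76 mm by 85 mm) begins 54 mm behind the grasp point. The pads swing forward as they close: fully open they stand 13 mm farther back than shut.
Start: joints at [1.114, 0.332, -0.065, 1.46, 0.022, 1.35, -0.088], TCP at [262.724, -567.122, 231.338] pointing down, gripper open.
Joint ranges: [-2.6, 2.6], [-0.5, 2.12], [-1.47, 1.34], [0.16, 2.42], [-1.27, 4.41], [0.06, 2.06], [-2.6, 2.6]. Speed limits (rad/s): [2.22, 2.22, 2.79, 2.79, 3.14, 3.14, 3.14].

INTERFACE

Orientations are given as a rotation vector (axis times angle).
In Python, from station import telemetry, eyes, hand_in, spotter, r gives the robot as it stands.
- The arm moves only by the tool play_rows, never from a script. Its argument "series" is a list of rows, each an object with "claw": the finger opening in m, from 0 to 0.0854; "offset": the shift along the world's x, y, z in m, a list of three; "roll": the turn about the world's z in rad. In form: [{"claw": claw, "offset": [x, y, z], "roll": roll}, ...]. A call has 1 to 12 rows; each row shifts and turns the commanded pose from where the row before left it; what a row does not reach is not made up. A row lasts 1/12 s, in which the tool goes at most 41.7 mm and 7.16 degrees, less where a joint would pass 70% of its speed; a pose out of reach is approached as far as the arm can. A call is refused whole if a number of a shift passes 0.0417 or a number of a turn 0.125, either way. A call with a gripper value outside its range is refused whole. The fingers move at their own pace and stop on an object; "squeeze" is the grip in N (left out, the last holds). Time passes only in rows, so rows that do not move let the fingers close. It gives the time, the measured TCP pose, the force, the opening and the grip force at its end, in the units of the state.
- telemetry.get_obs(): the state, without advancing time (a new reading comes with each control period).
- eyes.camera(name): name is "scene" or "side" or "wrist"; returns the picture (420x560x3 uint8, blue, green, red); there is no depth.
- eyes.camera_params(name): a dict with "fx", "fy", "cx", "cy" (pixels), "T" (4x4, takes a point from camera to world coordinates); the wrist camera has in their place "hand_eye" (4x4, takes a point from camera to tool coordinates, whose origin is the TCP and whose axes are the flange's). Camera axes: x right, y down, z forward; pixel columns grow to the right and rows downward; lengths in mm; the calibration is good to about 2 mm. The wrist camera is an equidistant fisheye: a pixel r from the principal point sees the ray r / f radians off the axis. A picture is of the moment at which its call begins: read the wrist's pose just before it. camera_params takes no time and is no camera call.
- hand_in(): hands the job in; it is judged then, once.
Trained networks look in the newest picture that a camera, given by its name, has taken for a name from the list of things; names that differ only in an ending like _2 or _b are one class to them, and where a whole thing is asked for, a point or a joint stands for the part that bears it (a point fixed in the world has none). Each returns a list of dicts, best first, with "p" (0 to 1); they miss things now and then, are a little off and sometimes report something else, mostly with a low value. They report only what shows in the picture. A call takes as long as a camera call.
- spotter.boxes_of(thing, camera): "extent" ([left, top, right, bottom] in pixels, round what is visible of it).
- spotter.mark_of(thing, camera): "at" ([column, row] in pixels: a listed point, or the origin of a listed thing).
The state is a dict: "t": time; "joint_positions": joint angles; "joint_vel": joint speeds; "effort": joint torques, N m; "tcp_pos": TCP position; "orientation": TCP orientation; "ft_force": force on the tool from outside, world axes, zero at the start; "moment": the same for the moment, N m; "gripper_width": finger opening in mm; "finger_force": force on a finger pad.
Only numpy, scipy, OpenCV 4.12 (cv2) and the standard library are available. Lean on these libraries where they do the work, as an engineer would, in place of code of your own. Each camera call takes 0.05 s, during which the arm holds its last target. There are 200 camera calls.

TASK

The monthly safety test of the bench supply box is due: with the hood off, press the small round test button on the breaker until its lever drops, then swing the lever back up to its on side. Then set the hood over the box, square and fully home on the rubber gasket (either way round), and press it straight down with a steady force of about 12 newtons so that the electrician can drive the two end screws; your program finishes while the robot is still holding the hood pressed. Do not squash the gasket flat, and leave the other things on the table where they are.

Things in the scene. Friction and masses are not known exactly. Their poses are not given: they have to be found in the camera images.
- supply_box: Bench supply box, fixed to the table: light grey open plastic tray 160 x 70 x 26 mm, long side along its x axis (190 mm with an end screw boss at each end); origin at the centre of its underside, z up. In its middle a white breaker (RCD), 86 x 36 mm along x; its raised front face (68 x 36 mm) looks up at z = 48 mm. Box x points from the test button to the lever, roughly away from the robot
- seat (a point): Box centre at the level of the free gasket's top, 36 mm above the table. An upright lip, 139 x 51 mm outside (tapered top 136 x 48 mm), rises round the breaker to 42 mm; in the groove round its foot runs the black sponge rubber gasket, 153 x 65 mm. The hood slips over the lip with 2.5 mm play and rests on the gasket with its origin at this point, about 5 mm lower at the wanted force
- button_top (a point): Centre of the top of the test button: a small round grey plastic button, 9 mm across, standing 6 mm proud of the breaker's front face, 26 mm from the box centre towards its -x end. It is pressed straight down
- test_button (a joint): Travel of the test button in m: 0 released, 0.006 fully down. It springs back; it takes about 1 N to start and 2 N to hold fully down, and the breaker trips at about 2 mm. Lifting the lever back makes the button dip for a moment by itself
- lever_tip (a point): Middle of the tip of the breaker's black lever, 16 mm wide along box y, 7 to 9 mm thick, 22 mm from pivot to tip. The pivot lies on the box centre line 20 mm from the centre towards +x, 44 mm above the table, its axis along box y. On: the tip leans 10 mm to +x of the pivot; dropped: 10 mm to -x; either way the tip is 64 mm above the table
- rcd_lever (a joint): Lever angle in rad: on it rests at 0 to 0.06 (leaning to box +x), dropped at 0.9 (leaning to box -x); -0.12 is the end stop on the on side. A spring drops it when the button trips it; pushed near its tip (up to 3 N) to +x, nearly to the end stop, it latches and stays on. It cannot latch while the button is down
- hood: Loose hood of the supply box, 0.13 to 0.25 kg: light grey plastic cover 150 x 62 mm, 48 mm high, open below, walls 3 mm, clear window in its flat top; each end has a 20 mm ear, 6 to 12 mm above the lower edge, with a captive screw. Origin at the centre of its lower edge plane, x along its length, z up; it stands open side down. Grip it across its 62 mm width, in the upper half
- gasket (a joint): How far the gasket is pressed down, in m: 0 free, 0.008 squashed flat. It gives evenly, 2.5 N per mm, the hood's own weight included
- screwdriver: Bystander: screwdriver with black handle, 190 mm long, lying near the robot in the middle
- bench_scraper: Bystander: bench scraper 90 x 112 x 21 mm, lying at the back
- s_hook_2: Bystander: steel S-hook 120 x 48 x 8 mm lying flat in the middle, beyond the work
- board_brush: Bystander: scrub brush 30 x 110 x 42 mm, near the robot on the right
- cure_tin: Bystander: upright round tin with screw lid, 60 mm across, 100 mm high, on the left

How it is judged:
By the outcome, as a careful person would: the job done as asked, in the order asked, and still so for the second after the job is handed in, while the arm keeps its last pose, push and grip.
It also fails if it takes over 58 s, if anything falls off the work surface, if the arm or the gripper's body presses on something with over 40 N, if the wrist force passes 120 N, or if a joint passes its speed limit or range.

## Working session

There is one attempt and no reset: what is moved stays moved. The work goes in short steps, Python scripts to look and compute and a tool call to move; the robot and the scene stay as the last step left them, time stands still between calls to the robot, and variables do not carry over. Pictures are saved under pics/ and viewed, at most 10 in all, crops included, and the job is handed in when it is done.

Besides the shell and the picture viewer there is one more tool, called in YAML: its name, and indented under it one key for each argument. play_rows: Moves the arm, as the interface text tells. Its arguments: {"type":"object","properties":{"series":{"type":"array","items":{"type":"object","properties":{"claw":{"type":"number"},"offset":{"type":"array","items":{"type":"number"}},"roll":{"type":"number"}}}},"squeeze":{"type":"number"}},"required":["series"]}

```bash
ls; mkdir -p pics; python3 - <<'E'
from station import telemetry, eyes, spotter, r
import cv2,numpy as np
o=telemetry.get_obs();print({k:np.round(v,3) for k,v in o.items()});print(r.hold_point_z)
for c in ("scene","side"):
    cv2.imwrite(f"pics/{c}0.png",eyes.camera(c))
    p=eyes.camera_params(c);print(c,p)
    for th in ("supply_box","seat","button_top","lever_tip","hood"):
        print(th,[(np.round(d["at"],1),round(d["p"],2)) for d in spotter.mark_of(th,c)[:2]],[(np.round(d["extent"]),round(d["p"],2)) for d in spotter.boxes_of(th,c)[:2]] if th in("supply_box","hood") else "")
print(eyes.camera_params("wrist"))
E
```

```text
pics
{'t': np.float64(0.0), 'joint_positions': array([ 1.114,  0.333, -0.065,  1.461,  0.022,  1.35 , -0.089]), 'joint_vel': array([-0.   ,  0.001, -0.   ,  0.001, -0.002,  0.001, -0.002]), 'effort': array([ 1.0000e-03, -6.2544e+01,  5.0000e-02, -3.9161e+01,  1.6000e-02,
        1.0000e-02,  0.0000e+00]), 'tcp_pos': array([ 262.545, -566.738,  230.494]), 'orientation': array([-3.067e+00, -6.760e-01,  1.000e-03]), 'ft_force': array([-0.956,  0.132,  0.528]), 'moment': array([-0.02 ,  0.013, -0.033]), 'finger_force': np.float64(0.0), 'gripper_width': np.float64(85.503)}
18.700000000000003
scene {'fx': 541.8513059109042, 'fy': 541.8513059109042, 'cx': 280.9476819028636, 'cy': 203.43667139913467, 'T': array([[ 5.10157071e-01, -3.65605872e-01,  7.78506332e-01,
        -8.80197597e+02],
       [-8.59884332e-01, -1.97441216e-01,  4.70760981e-01,
        -8.44440497e+02],
       [-1.84037425e-02, -9.09587441e-01, -4.15104794e-01,
         8.53326931e+02],
       [ 0.00000000e+00,  0.00000000e+00,  0.00000000e+00,
         1.00000000e+00]])}
supply_box [(array([340.5, 237.9]), 0.68)] [(array(
[... 784 characters left out ...]
y([128., 250., 159., 293.]), 0.54)]
seat [(array([343.5, 198.4]), 0.74), (array([338. , 202.6]), 0.43)] 
button_top [] 
lever_tip [(array([339.7, 180.4]), 0.48)] 
hood [(array([212.1, 268.4]), 0.62)] [(array([194., 234., 234., 294.]), 0.87)]
{'fx': 325.19226210127806, 'fy': 325.19226210127806, 'cx': 281.34350013820836, 'cy': 211.05971816302085, 'hand_eye': array([[ 9.99027278e-04, -9.44670600e-01, -3.28018992e-01,
         8.43902074e+01],
       [ 9.99999486e-01,  9.99644164e-04,  1.66735202e-04,
        -3.85317780e-01],
       [ 1.70392428e-04, -3.28018990e-01,  9.44671114e-01,
        -1.42992541e+02],
       [ 0.00000000e+00,  0.00000000e+00,  0.00000000e+00,
         1.00000000e+00]])}
```

```bash
cat > h.py <<'E'
from station import telemetry, eyes, spotter, r
import cv2,numpy as np
from scipy.spatial.transform import Rotation as R
def ray(c,px,o=None):
    p=eyes.camera_params(c);u=(np.array(px)-[p["cx"],p["cy"]])/p["fx"]
    if c!="wrist": T=p["T"];d=np.array([*u,1])
    else:
        W=np.eye(4);W[:3,:3]=R.from_rotvec(o["orientation"]).as_matrix();W[:3,3]=o["tcp_pos"]
        T=W@p["hand_eye"];t=np.hypot(*u);d=np.array([*(u*np.sin(t)/max(t,1e-9)),np.cos(t)])
    return T[:3,3],T[:3,:3]@d/np.linalg.norm(d)
def at_z(c,px,z,o=None):
    a,d=ray(c,px,o);return a+d*(z-a[2])/d[2]
def tri(rays):
    A=sum(np.eye(3)-np.outer(d,d) for a,d in rays);b=sum((np.eye(3)-np.outer(d,d))@a for a,d in rays);return np.linalg.solve(A,b)
E
python3 - <<'E'
from h import *
for c,b,h,l in (("scene",(344.2,233.1),(235.3,216.4),(338.7,219.1)),("side",(343.5,198.4),(212.1,268.4),(339.7,180.4))):
    print(c,at_z(c,b,36),at_z(c,h,0),at_z(c,l,64))
a=cv2.imread("pics/scene0.png");b=cv2.imread("pics/side0.png")
f=lambda i,x,y,w,h,s:cv2.resize(i[y:y+h,x:x+w],None,fx=s,fy=s,interpolation=2)
cv2.imwrite("pics/m.png",np.vstack([f(a,190,150,200,150,4)[:300*2][::1][:590][0:590] if 0 else cv2.resize(a[170:270,190:390],(600,300)),cv2.resize(b[170:305,180:390],(600,300*1))]))
E
```

```text
scene [ 551.36713241 -215.19018518   36.        ] [544.4761664  211.10950905   0.        ] [ 583.78933979 -179.65768858   64.        ]
side [ 542.57496572 -192.02733931   36.        ] [545.64588921 216.15790199   0.        ] [ 583.99760611 -204.87472207   64.        ]
```

View pics/m.png

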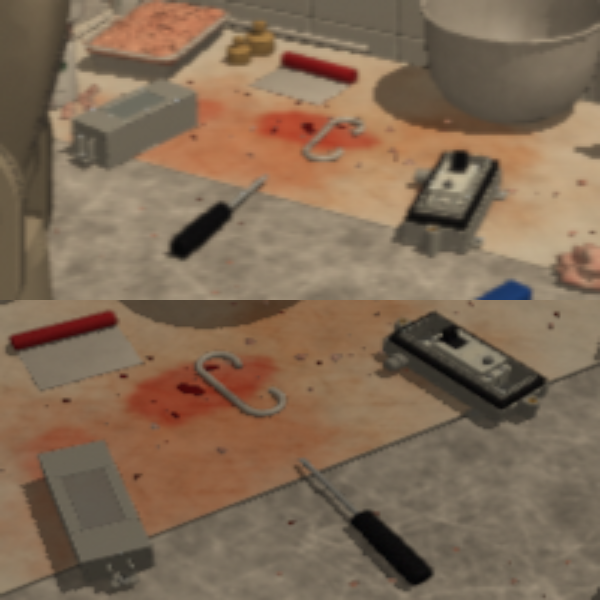

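View pics/scene0.png

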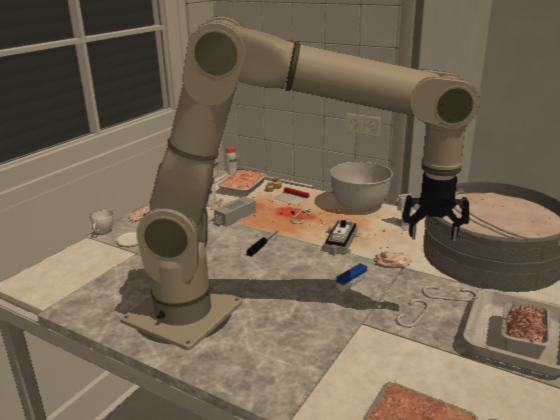

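play_rows:
  series:
    - {"offset": [0.024, 0.03, 0], "claw": 0.085}
    - {"offset": [0.024, 0.03, 0], "claw": 0.085}
    - {"offset": [0.024, 0.03, 0], "claw": 0.085}
    - {"offset": [0.024, 0.03, 0], "claw": 0.085}
    - {"offset": [0.024, 0.03, 0], "claw": 0.085}
    - {"offset": [0.024, 0.03, 0], "claw": 0.085}
    - {"offset": [0.024, 0.03, 0], "claw": 0.085}
    - {"offset": [0.024, 0.03, 0], "claw": 0.085}
    - {"offset": [0.024, 0.03, 0], "claw": 0.085}
    - {"offset": [0.024, 0.03, 0], "claw": 0.085}
    - {"offset": [0.024, 0.03, 0], "claw": 0.085}
    - {"offset": [0.024, 0.03, 0], "claw": 0}

```text
validation failed for argument at $.se...
```

play_rows:
  series:
    - {"claw": 0}
    - {"claw": 0}
    - {"claw": 0}

```text
validation failed for argument at $.se...
```

```bash
cat > look.py <<'E'
from h import *
import sys
o=telemetry.get_obs();im=eyes.camera("wrist");cv2.imwrite(f"pics/{sys.argv[1]}.png",im)
print(o["t"],np.round(o["tcp_pos"],1),np.round(R.from_rotvec(o["orientation"]).as_matrix()[:,0],3),o["gripper_width"],np.round(o["ft_force"],2))
Z=dict(seat=36,button_top=54,lever_tip=64,supply_box=0,hood=0)
for th in sys.argv[2:]:
    for d in spotter.mark_of(th,"wrist")[:2]:
        print(th,np.round(d["at"],1),round(d["p"],2),np.round(at_z("wrist",d["at"],Z[th],o),1))
E
python3 look.py w1 supply_box seat button_top lever_tip
```

```text
0.8 [ 262.7 -567.1  231.4] [0.907 0.42  0.   ] 85.5448145511433 [-0.35  0.78 -0.19]
```

View pics/w1.png

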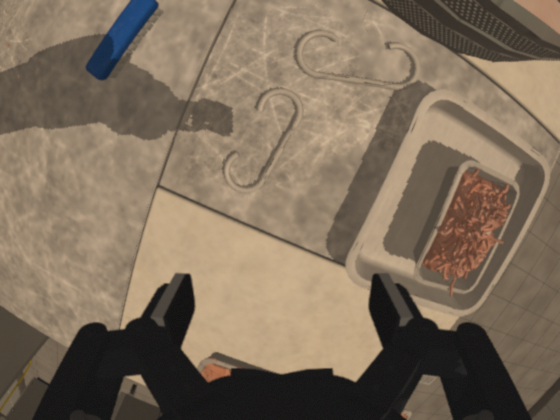

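play_rows:
  series:
    - {"offset": [0.019, 0.028, 0], "claw": 0.0, "roll": 0}
    - {"offset": [0.019, 0.028, 0], "claw": 0.0, "roll": 0}
    - {"offset": [0.019, 0.028, 0], "claw": 0.0, "roll": 0}
    - {"offset": [0.019, 0.028, 0], "claw": 0.0, "roll": 0}
    - {"offset": [0.019, 0.028, 0], "claw": 0.0, "roll": 0}
    - {"offset": [0.019, 0.028, 0], "claw": 0.0, "roll": 0}
    - {"offset": [0.019, 0.028, 0], "claw": 0.0, "roll": 0}
    - {"offset": [0.019, 0.028, 0], "claw": 0.0, "roll": 0}
    - {"offset": [0.019, 0.028, 0], "claw": 0.0, "roll": 0}
    - {"offset": [0.019, 0.028, 0], "claw": 0.0, "roll": 0}
    - {"offset": [0.019, 0.028, 0], "claw": 0.0, "roll": 0}
    - {"offset": [0.019, 0.028, 0], "claw": 0.0, "roll": 0}

```text
t: 2.05
tcp_pos: [491.4, -229.7, 231.6]
orientation: [3.068, 0.676, 0.001]
ft_force: [-0.2, -0.1, 0.2]
gripper_width: -0.1
finger_force: 0.0
```

play_rows:
  series:
    - {"offset": [0, 0, 0], "claw": 0.0, "roll": 0}
    - {"offset": [0, 0, 0], "claw": 0.0, "roll": 0}
    - {"offset": [0, 0, 0], "claw": 0.0, "roll": 0}

```text
t: 2.3
tcp_pos: [490.4, -231.7, 231.3]
orientation: [3.068, 0.676, -0.001]
ft_force: [-0.1, -0.6, -0.1]
gripper_width: -0.2
finger_force: 0.0
```

```bash
python3 look.py w2 supply_box seat button_top lever_tip
```

```text
2.3 [ 490.4 -231.7  231.3] [ 0.907  0.42  -0.   ] -0.17764778699396463 [-0.08 -0.56 -0.09]
supply_box [279.1 113.7] 0.93 [ 553.9 -199.1    0. ]
seat [279.3 113.5] 0.82 [ 555.4 -198.9   36. ]
button_top [273.4 140. ] 0.49 [ 529.7 -204.5   54. ]
lever_tip [285.5  88.6] 0.58 [ 580.4 -193.9   64. ]
```

View pics/w2.png

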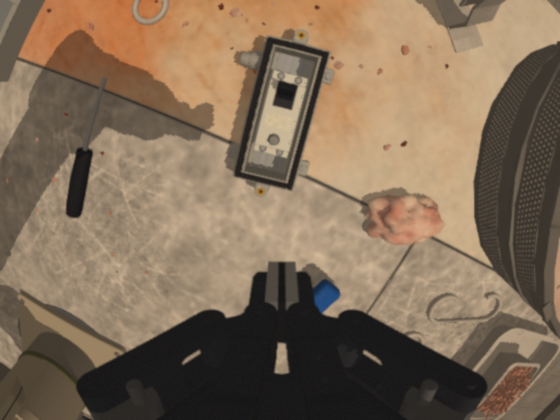

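```bash
python3 - <<'E'
from h import *
o=telemetry.get_obs()
f=lambda p,z:at_z("wrist",p,z,o)[:2]
c=np.array([f(p,36) for p in ((269,39),(329,52),(295,188),(235,175))]);print(np.round(c,1),c.mean(0))
u=(c[0]+c[1]-c[2]-c[3])/2;v=(c[0]+c[3]-c[1]-c[2])/2
print(np.linalg.norm(u),np.arctan2(u[1],u[0]),np.linalg.norm(v),np.arctan2(-v[0],v[1]))
b=np.array([f((301,35),26),f((261,190),26)]);print(b,b.mean(0),np.arctan2(*(b[0]-b[1])[::-1]))
print(f((273.5,139.5),54))
# dark segmentation of gasket
g=cv2.imread("pics/w2.png").max(2);m=np.zeros_like(g);m[25:200,225:340]=(g[25:200,225:340]<40)
n,l,s,_=cv2.connectedComponentsWithStats(m);i=1+s[1:,4].argmax();print(s[i])
pts=np.argwhere(l==i)[:,::-1];w=np.array([f(p,36) for p in pts]);
rc=cv2.minAreaRect(w.astype(np.float32));print(rc)
E
```

```text
[[ 622.1 -157. ]
 [ 636.  -217.8]
 [ 490.1 -248.1]
 [ 476.3 -183.5]] [ 556.13139241 -201.60669461]
148.615769197762 0.1917825812918271 64.19251504911114 0.2172503364120365
[[ 641.92798095 -184.23744115]
 [ 469.87266363 -216.26032709]] [ 555.90032229 -200.24888412] 0.18401420611779262
[ 530.09730108 -204.84064447]
[ 236   39   91  149 1135]
((555.5134887695312, -199.69094848632812), (148.72918701171875, 61.519161224365234), 10.302461624145508)
```

play_rows:
  series:
    - {"offset": [0.008, 0.0054, -0.03], "claw": 0.0, "roll": -0.05}
    - {"offset": [0.008, 0.0054, -0.03], "claw": 0.0, "roll": -0.05}
    - {"offset": [0.008, 0.0054, -0.03], "claw": 0.0, "roll": -0.05}
    - {"offset": [0.008, 0.0054, -0.03], "claw": 0.0, "roll": -0.05}
    - {"offset": [0.008, 0.0054, -0.03], "claw": 0.0, "roll": -0.05}
    - {"offset": [0, 0, -0.01], "claw": 0.0, "roll": 0}
    - {"offset": [0, 0, 0], "claw": 0.0, "roll": 0}
    - {"offset": [0, 0, 0], "claw": 0.0, "roll": 0}

```text
t: 3.22
tcp_pos: [530.5, -204.9, 72.0]
orientation: [3.128, 0.289, -0.0]
ft_force: [0.7, -0.2, -0.4]
gripper_width: 0.2
finger_force: 0.0
```

```bash
python3 look.py w3 seat button_top lever_tip
```

```text
3.2167 [ 530.5 -204.9   72. ] [ 0.983  0.183 -0.   ] 0.17160130839385657 [ 0.68 -0.19 -0.36]
seat [280.3 206.7] 0.59 [ 554.7 -199.5   36. ]
button_top [281.2 259.1] 0.56 [ 530.5 -204.6   54. ]
lever_tip [282.4 166.8] 0.61 [ 583.6 -195.2   64. ]
```

View pics/w3.png

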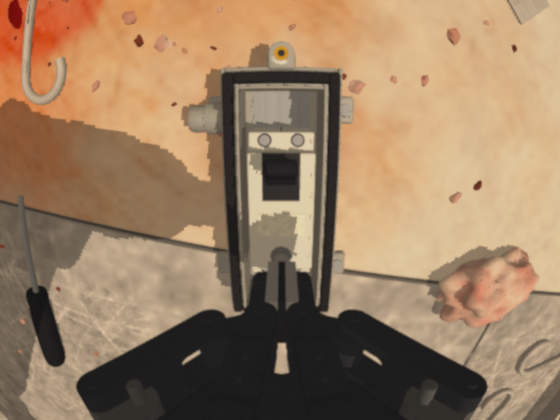

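play_rows:
  series:
    - {"offset": [0, 0, -0.01], "claw": 0.0, "roll": 0}
    - {"offset": [0, 0, -0.005], "claw": 0.0, "roll": 0}
    - {"offset": [0, 0, -0.003], "claw": 0.0, "roll": 0}
    - {"offset": [0, 0, -0.002], "claw": 0.0, "roll": 0}
    - {"offset": [0, 0, -0.0015], "claw": 0.0, "roll": 0}
    - {"offset": [0, 0, 0], "claw": 0.0, "roll": 0}

```text
t: 3.92
tcp_pos: [530.5, -204.1, 49.5]
orientation: [-3.128, -0.288, 0.001]
ft_force: [-1.9, -0.3, 1.5]
gripper_width: -0.1
finger_force: 0.8
```

```bash
python3 look.py w4 lever_tip
```

```text
3.9167 [ 530.5 -204.1   49.5] [ 0.983  0.183 -0.001] -0.1486092977884675 [-1.91 -0.31  1.52]
lever_tip [282.1 222.1] 0.97 [ 564.7 -197.8   64. ]
```

View pics/w4.png

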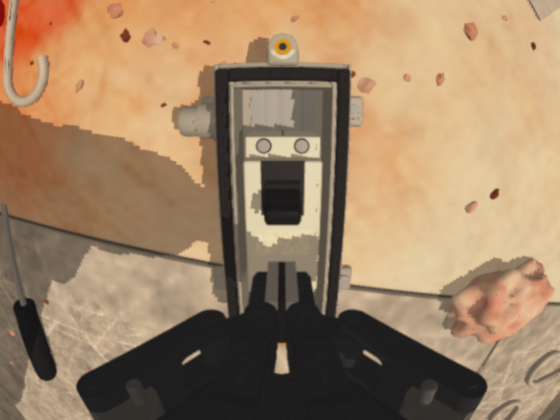

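play_rows:
  series:
    - {"offset": [0, 0, 0.008], "claw": 0.0, "roll": 0}
    - {"offset": [0, 0, 0], "claw": 0.0, "roll": 0}
    - {"offset": [0.008, 0.0014, 0], "claw": 0.0, "roll": 0}
    - {"offset": [0.006, 0.0011, 0], "claw": 0.0, "roll": 0}
    - {"offset": [0.004, 0.0007, 0], "claw": 0.0, "roll": 0}
    - {"offset": [0.004, 0.0007, 0], "claw": 0.0, "roll": 0}
    - {"offset": [0.004, 0.0007, 0], "claw": 0.0, "roll": 0}
    - {"offset": [0.003, 0.0006, 0], "claw": 0.0, "roll": 0}
    - {"offset": [0.003, 0.0006, 0], "claw": 0.0, "roll": 0}
    - {"offset": [0.002, 0.0004, 0], "claw": 0.0, "roll": 0}
    - {"offset": [0, 0, 0], "claw": 0.0, "roll": 0}

```text
t: 4.93
tcp_pos: [565.1, -197.8, 57.7]
orientation: [3.128, 0.289, 0.0]
ft_force: [-0.6, 0.0, -0.3]
gripper_width: -0.0
finger_force: 0.5
```

```bash
python3 look.py w5 lever_tip
```

```text
4.9333 [ 565.1 -197.8   57.7] [0.983 0.183 0.   ] -0.04450550099375426 [-0.62  0.03 -0.26]
lever_tip [280.4 255.8] 0.9 [ 579.3 -194.5   64. ]
```

play_rows:
  series:
    - {"offset": [0.002, 0.0004, 0], "claw": 0.0, "roll": 0}
    - {"offset": [0.002, 0.0004, 0], "claw": 0.0, "roll": 0}
    - {"offset": [0, 0, 0], "claw": 0.0, "roll": 0}

```text
t: 5.28
tcp_pos: [568.9, -197.0, 57.7]
orientation: [3.128, 0.288, -0.0]
ft_force: [-1.2, -0.4, 0.2]
gripper_width: -0.1
finger_force: 0.8
```

play_rows:
  series:
    - {"offset": [0.002, 0.0004, 0], "claw": 0.0, "roll": 0}
    - {"offset": [0, 0, 0], "claw": 0.0, "roll": 0}

```text
t: 5.45
tcp_pos: [570.5, -196.7, 57.6]
orientation: [-3.128, -0.288, 0.001]
ft_force: [-1.4, -1.1, -1.4]
gripper_width: 0.3
finger_force: 1.0
```

```bash
python3 look.py w6 lever_tip
```

```text
5.45 [ 570.5 -196.7   57.6] [ 0.983  0.183 -0.001] 0.3070616182445233 [-1.36 -1.15 -1.36]
lever_tip [282.1 250.5] 0.86 [ 587.7 -193.7   64. ]
```

play_rows:
  series:
    - {"offset": [0.002, 0.0004, 0], "claw": 0.0, "roll": 0}
    - {"offset": [0, 0, 0], "claw": 0.0, "roll": 0}

```text
t: 5.72
tcp_pos: [571.0, -196.8, 57.4]
orientation: [-3.128, -0.287, 0.006]
ft_force: [-9.3, -1.7, 2.9]
gripper_width: -0.2
finger_force: 4.8
```

play_rows:
  series:
    - {"offset": [0.0015, 0.0003, 0], "claw": 0.0, "roll": 0}
    - {"offset": [0, 0, 0], "claw": 0.0, "roll": 0}

```text
t: 5.88
tcp_pos: [571.2, -196.7, 57.3]
orientation: [-3.128, -0.287, 0.01]
ft_force: [-15.2, -0.6, 7.4]
gripper_width: 0.2
finger_force: 8.1
```

play_rows:
  series:
    - {"offset": [-0.006, -0.001, 0], "claw": 0.0, "roll": 0}
    - {"offset": [-0.012, -0.0022, 0.003], "claw": 0.0, "roll": 0}
    - {"offset": [-0.015, -0.003, 0.03], "claw": 0.0, "roll": 0}
    - {"offset": [-0.03, -0.003, 0.035], "claw": 0.0, "roll": 0}
    - {"offset": [-0.01, 0, 0.035], "claw": 0.0, "roll": 0}
    - {"offset": [0, 0, 0], "claw": 0.0, "roll": 0}

```text
t: 6.38
tcp_pos: [505.9, -206.5, 164.7]
orientation: [3.123, 0.286, 0.014]
ft_force: [2.2, -0.6, 1.0]
gripper_width: 0.1
finger_force: 0.0
```

```bash
python3 look.py w7 lever_tip button_top seat; python3 - <<'E'
import cv2
cv2.imwrite("pics/w7c.png",cv2.resize(cv2.imread("pics/w7.png")[60:300,180:380],(500,600)))
E
```

```text
6.3833 [ 505.9 -206.5  164.7] [0.983 0.181 0.009] 0.10516548413632115 [ 2.24 -0.61  1.  ]
lever_tip [281.7 110.4] 0.71 [ 583.8 -192.7   64. ]
button_top [282.7 110.3] 0.61 [ 583.9 -193.5   54. ]
button_top [283.1 180.1] 0.57 [ 529.2 -204.    54. ]
seat [280.1 142.9] 0.94 [ 556.3 -196.6   36. ]
seat [ 84.5 227.3] 0.49 [443.4 -12.9  36. ]
```

View pics/w7c.png

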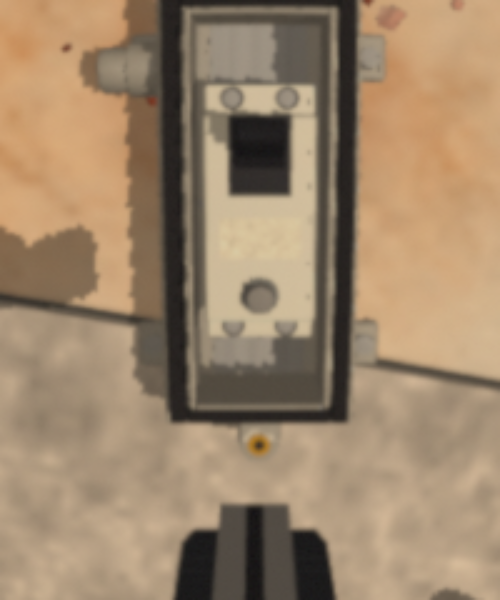

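play_rows:
  series:
    - {"offset": [-0.002, 0.036, 0.008], "claw": 0.085, "roll": 0}
    - {"offset": [-0.002, 0.036, 0.008], "claw": 0.085, "roll": 0}
    - {"offset": [-0.002, 0.036, 0.008], "claw": 0.085, "roll": 0}
    - {"offset": [-0.002, 0.036, 0.008], "claw": 0.085, "roll": 0}
    - {"offset": [-0.002, 0.036, 0.008], "claw": 0.085, "roll": 0}
    - {"offset": [-0.002, 0.036, 0.008], "claw": 0.085, "roll": 0}
    - {"offset": [-0.002, 0.036, 0.008], "claw": 0.085, "roll": 0}
    - {"offset": [-0.002, 0.036, 0.008], "claw": 0.085, "roll": 0}
    - {"offset": [-0.002, 0.036, 0], "claw": 0.085, "roll": 0}
    - {"offset": [-0.002, 0.036, 0], "claw": 0.085, "roll": 0}
    - {"offset": [0, 0.036, 0], "claw": 0.085, "roll": 0}
    - {"offset": [0, 0, 0], "claw": 0.085, "roll": 0}

```text
t: 7.58
tcp_pos: [482.1, 199.2, 220.6]
orientation: [-3.123, -0.303, 0.002]
ft_force: [-0.6, 0.7, -0.5]
gripper_width: 85.0
finger_force: 0.0
```

play_rows:
  series:
    - {"offset": [0, 0, 0], "claw": 0.085, "roll": 0}
    - {"offset": [0, 0, 0], "claw": 0.085, "roll": 0}

```text
t: 7.75
tcp_pos: [484.0, 190.9, 220.3]
orientation: [3.128, 0.289, -0.003]
ft_force: [0.8, -0.9, -0.9]
gripper_width: 85.1
finger_force: 0.0
```

```bash
python3 look.py w8 hood; python3 - <<'E'
from h import *
# box refined from w7
o=dict(orientation=[3.123,.286,.014],tcp_pos=[505.9,-206.5,164.7])
g=cv2.imread("pics/w7.png").max(2);m=np.zeros_like(g);m[40:240,230:340]=(g[40:240,230:340]<45)
n,l,s,_=cv2.connectedComponentsWithStats(m);i=1+s[1:,4].argmax();print(s[i])
w=np.array([at_z("wrist",p,36,o)[:2] for p in np.argwhere(l==i)[:,::-1]]);print(cv2.minAreaRect(w.astype(np.float32)))
E
```

```text
7.75 [484.  190.9 220.3] [ 0.983  0.183 -0.002] 85.14733722059002 [ 0.85 -0.89 -0.9 ]
hood [270.7 120.1] 0.83 [544.8 214.6   0. ]
[ 245   56   77  172 2330]
((555.740234375, -199.21580505371094), (149.1063232421875, 62.48302459716797), 10.530646324157715)
```

View pics/w8.png

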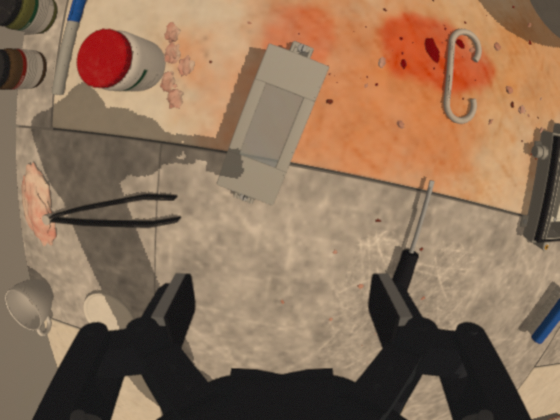

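```bash
python3 - <<'E'
from h import *
o=telemetry.get_obs()
f=lambda p,z:at_z("wrist",p,z,o)[:2]
c=np.array([f(p,48) for p in ((272.5,44),(329,67),(271.5,206),(218,184))]);print(np.round(c,1),c.mean(0))
u=(c[0]+c[1]-c[2]-c[3])/2;v=(c[0]+c[3]-c[1]-c[2])/2
print(np.linalg.norm(u),np.arctan2(u[1],u[0]),np.linalg.norm(v),np.arctan2(-v[0],v[1]))
for c_ in [((275.5,83),(305,95),(272,168),(244,157))]:
    w=np.array([f(p,48) for p in c_]);print(w.mean(0))
    u=(w[0]+w[1]-w[2]-w[3])/2;print(np.arctan2(u[1],u[0]))
E
```

```text
[[621.8 224.1]
 [610.1 167.3]
 [462.8 196.4]
 [476.1 253.9]] [542.69750395 210.41708976]
149.48130325983786 -0.1981097767721776 58.49049635788171 -0.21556503579554548
[543.15643047 208.39427089]
-0.22890729766305096
```

play_rows:
  series:
    - {"offset": [0.012, 0.0042, -0.022], "claw": 0.085, "roll": -0.078}
    - {"offset": [0.012, 0.0042, -0.022], "claw": 0.085, "roll": -0.078}
    - {"offset": [0.012, 0.0042, -0.022], "claw": 0.085, "roll": -0.078}
    - {"offset": [0.012, 0.0042, -0.022], "claw": 0.085, "roll": -0.078}
    - {"offset": [0.012, 0.0042, -0.022], "claw": 0.085, "roll": -0.078}
    - {"offset": [0, 0, 0], "claw": 0.085, "roll": 0}
    - {"offset": [0, 0, 0], "claw": 0.085, "roll": 0}

```text
t: 8.43
tcp_pos: [543.7, 210.9, 110.3]
orientation: [3.124, -0.322, -0.004]
ft_force: [-0.0, -0.5, 0.2]
gripper_width: 84.7
finger_force: 0.0
```

```bash
python3 look.py w9 hood
```

```text
8.4333 [543.7 210.9 110.3] [ 0.979 -0.204 -0.003] 84.70561550947609 [-0.02 -0.48  0.15]
hood [278.3 205.4] 0.92 [545.1 213.1   0. ]
```

View pics/w9.png

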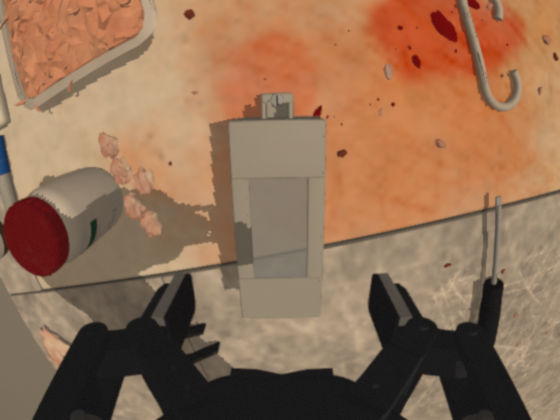

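```bash
python3 - <<'E'
from h import *
o=telemetry.get_obs()
f=lambda p:at_z("wrist",p,48,o)[:2]
w=np.array([f(p) for p in ((230,121),(326,120),(321,317),(242.5,317))]);print(np.round(w,1),w.mean(0))
u=(w[0]+w[1]-w[2]-w[3])/2;v=w[0]+w[3]-w[1]-w[2];print(np.linalg.norm(u),np.arctan2(u[1],u[0]),np.linalg.norm(v)/2,np.arctan2(-v[0],v[1]))
E
```

```text
[[622.3 229. ]
 [610.5 169.1]
 [462.3 196.4]
 [474.9 257.8]] [542.50099553 213.09000432]
150.45944594686802 -0.18731710356163248 61.85519532524637 -0.19942077861425436
```

play_rows:
  series:
    - {"offset": [-0.001, 0.002, -0.02], "claw": 0.085, "roll": 0.011}
    - {"offset": [0, 0, -0.02], "claw": 0.085, "roll": 0}
    - {"offset": [0, 0, -0.02], "claw": 0.085, "roll": 0}
    - {"offset": [0, 0, -0.02], "claw": 0.085, "roll": 0}
    - {"offset": [0, 0, -0.01], "claw": 0.085, "roll": 0}
    - {"offset": [0, 0, 0], "claw": 0.085, "roll": 0}

```text
t: 9.03
tcp_pos: [542.4, 213.3, 20.7]
orientation: [3.126, -0.305, -0.002]
ft_force: [-1.1, -0.4, 1.0]
gripper_width: 85.1
finger_force: 0.0
```

play_rows:
  series:
    - {"offset": [0, 0, 0], "claw": 0.05, "roll": 0}
    - {"offset": [0, 0, 0], "claw": 0.05, "roll": 0}
    - {"offset": [0, 0, 0], "claw": 0.05, "roll": 0}
    - {"offset": [0, 0, 0], "claw": 0.05, "roll": 0}
    - {"offset": [0, 0, 0], "claw": 0.05, "roll": 0}
  squeeze: 50

```text
t: 9.45
tcp_pos: [544.3, 214.5, 23.5]
orientation: [-3.126, 0.306, -0.004]
ft_force: [-1.0, -1.1, 7.3]
gripper_width: 60.9
finger_force: 55.3
```

play_rows:
  series:
    - {"offset": [0, 0, 0.01], "claw": 0.05, "roll": 0}
    - {"offset": [0, 0, 0.02], "claw": 0.05, "roll": 0}
    - {"offset": [0, 0, 0.03], "claw": 0.05, "roll": 0}
    - {"offset": [0, 0, 0.035], "claw": 0.05, "roll": 0}
    - {"offset": [0, 0, 0.035], "claw": 0.05, "roll": 0}
    - {"offset": [0, 0, 0.015], "claw": 0.05, "roll": 0}
    - {"offset": [0, 0, 0], "claw": 0.05, "roll": 0}
    - {"offset": [0, 0, 0], "claw": 0.05, "roll": 0}

```text
t: 10.12
tcp_pos: [543.5, 214.3, 167.9]
orientation: [-3.126, 0.306, -0.004]
ft_force: [0.1, -0.2, -2.5]
gripper_width: 60.9
finger_force: 55.0
```

```bash
python3 look.py w10 hood;python3 - <<'E'
from h import *
print(telemetry.get_obs()["moment"])
a=cv2.imread("pics/w10.png");eyes.camera("side");b=eyes.camera("side")
cv2.imwrite("pics/m2.png",np.hstack([cv2.resize(a,(450,338)),cv2.resize(b[150:320,120:296],(350,338))]))
E
```

```text
10.1167 [543.5 214.3 167.9] [ 0.981 -0.194  0.002] 60.930518261740254 [ 0.06 -0.17 -2.52]
hood [279.2 255.2] 0.7 [472.1 230.9   0. ]
[-0.00954072  0.01408231  0.01112997]
```

View pics/m2.png

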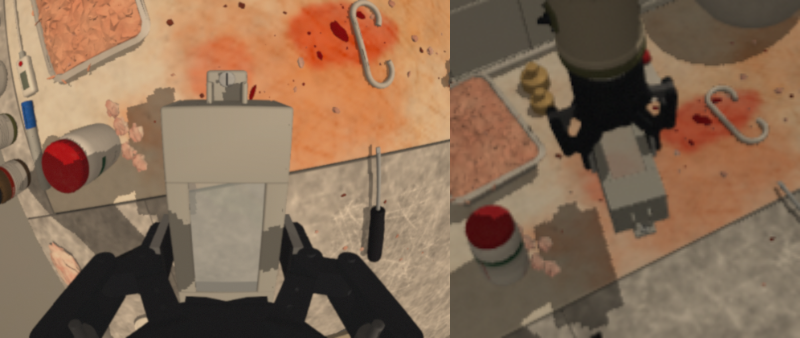

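```bash
python3 - <<'E'
from h import *
g=cv2.GaussianBlur(cv2.imread("pics/w10.png").astype(np.float32).mean(2),(0,0),1)
for c in (225,250,320,345): print(c,np.round(g[112:146:1,c]).astype(int))
for r_ in (150,200): print(r_,[(c,int(g[r_,c])) for c in [*range(192,214,2),*range(352,374,2)]])
o=dict(orientation=[-3.126,.306,-.004],tcp_pos=[543.5,214.3,167.9])
o=telemetry.get_obs();M=R.from_rotvec(o["orientation"]).as_matrix()
for p in ((281,124),(281,128),(281,132),(281,136)):
    print(p,[np.round(M.T@(at_z("wrist",p,o["tcp_pos"][2]+h,o)-o["tcp_pos"]),1) for h in (24.5,-23.5)])
E
```

```text
225 [160 161 161 163 164 166 168 169 170 170 166 154 132 107  90  82  80  81
  85  95 109 122 132 139 142 144 144 144 144 144 144 144 144 144]
250 [138 137 131 119  99  80  71  73  85 105 117 112  95  82  79  79  80  83
  90 103 118 130 138 143 145 146 146 146 146 146 146 146 146 146]
320 [147 146 145 145 146 146 146 145 145 143 136 122 103  88  82  81  81  82
  88 100 117 131 141 146 149 150 150 150 151 151 151 151 151 151]
345 [142 143 145 146 148 149 149 148 147 146 145 144 139 128 111  93  83  80
  83  92 107 124 137 145 150 152 152 152 152 152 152 152 152 152]
150 [(192, 91), (194, 100), (196, 107), (198, 106), (200, 113), (202, 132), (204, 141), (206, 142), (208, 142), (210, 142), (212, 142), (352, 152), (354, 152), (356, 152), (358, 152), (360, 151), (362, 147), (364, 141), (366, 143), (368, 142), (370, 139), (372, 136)]
200 [(192, 106), (194, 105), (196, 105), (198, 106), (200, 106), (202, 106), (204, 119), (206, 137), (208, 141), (210, 141), (212, 141), (352, 146), (354, 146), (356, 146), (358, 145), (360, 145), (362, 149), (364, 149), (366, 148), (368, 146), (370, 146), (372, 146)]
(281, 124) [array([ 76.3,  -0.2, -24.7]), array([73.1, -0.3, 23.3])]
(281, 128) [array([ 74.9,  -0.2, -24.7]), array([71.1, -0.3, 23.4])]
(281, 132) [array([ 73.4,  -0.2, -24.7]), array([69. , -0.3, 23.4])]
(281, 136) [array([ 71.9,  -0.2, -24.7]), array([67. , -0.3, 23.4])]
```

play_rows:
  series:
    - {"offset": [0.001, -0.02, 0], "claw": 0.05, "roll": 0.0}
    - {"offset": [0.0012, -0.035, 0], "claw": 0.05, "roll": 0.04}
    - {"offset": [0.0012, -0.036, 0], "claw": 0.05, "roll": 0.04}
    - {"offset": [0.0012, -0.036, 0], "claw": 0.05, "roll": 0.04}
    - {"offset": [0.0012, -0.036, 0], "claw": 0.05, "roll": 0.04}
    - {"offset": [0.0012, -0.036, 0], "claw": 0.05, "roll": 0.04}
    - {"offset": [0.0012, -0.036, 0], "claw": 0.05, "roll": 0.04}
    - {"offset": [0.0012, -0.036, 0], "claw": 0.05, "roll": 0.04}
    - {"offset": [0.0012, -0.036, 0], "claw": 0.05, "roll": 0.04}
    - {"offset": [0.0012, -0.036, 0], "claw": 0.05, "roll": 0.04}
    - {"offset": [0.0012, -0.036, 0], "claw": 0.05, "roll": 0.019}
    - {"offset": [0.001, -0.0344, 0], "claw": 0.05, "roll": 0}

```text
t: 11.32
tcp_pos: [556.3, -201.3, 165.3]
orientation: [-3.128, -0.29, 0.003]
ft_force: [1.4, 0.4, -1.5]
gripper_width: 61.0
finger_force: 55.0
```

play_rows:
  series:
    - {"offset": [0, 0, 0], "claw": 0.05, "roll": 0}
    - {"offset": [0, 0, 0], "claw": 0.05, "roll": 0}
    - {"offset": [0, 0, 0], "claw": 0.05, "roll": 0}

```text
t: 11.57
tcp_pos: [556.8, -198.6, 165.4]
orientation: [-3.127, -0.288, 0.002]
ft_force: [0.5, -0.3, -2.0]
gripper_width: 61.0
finger_force: 55.1
```

```bash
python3 look.py w11 hood seat; python3 -c "
from h import *
o=telemetry.get_obs();M=R.from_rotvec(o['orientation']).as_matrix();print(np.arctan2(M[1,0],M[0,0]),M[2],o['moment'])"
```

```text
11.5667 [ 556.8 -198.6  165.4] [ 0.983  0.183 -0.001] 60.96343513667775 [ 0.46 -0.31 -2.04]
hood [280.3 252.4] 0.76 [ 488.4 -209.7    0. ]
0.18606280119735039 [-2.66046273e-04 -6.18382365e-04 -9.99999773e-01] [-0.00857709 -0.04365698 -0.0103579 ]
```

play_rows:
  series:
    - {"offset": [0.0005, -0.0005, -0.02], "claw": 0.05, "roll": -0.002}
    - {"offset": [0, 0, -0.03], "claw": 0.05, "roll": 0}
    - {"offset": [0, 0, -0.02], "claw": 0.05, "roll": 0}
    - {"offset": [0, 0, -0.015], "claw": 0.05, "roll": 0}
    - {"offset": [0, 0, -0.008], "claw": 0.05, "roll": 0}
    - {"offset": [0, 0, 0], "claw": 0.05, "roll": 0}
    - {"offset": [0, 0, 0], "claw": 0.05, "roll": 0}

```text
t: 12.3
tcp_pos: [558.0, -199.3, 73.9]
orientation: [3.128, 0.287, 0.0]
ft_force: [-0.1, -0.4, -0.6]
gripper_width: 60.7
finger_force: 55.1
```

```bash
python3 look.py w12; python3 - <<'E'
from h import *
o=telemetry.get_obs();M=R.from_rotvec(o['orientation']).as_matrix();print(np.arctan2(M[1,0],M[0,0]))
im=cv2.imread("pics/w12.png");v=cv2.GaussianBlur(im.astype(np.float32),(0,0),.8).max(2)
for c in (215,240,320,345): print(c,np.round(v[90:142,c]).astype(int))
for r_ in (112,118,124): print(r_,np.round(v[r_,185:381:1]).astype(int))
E
```

```text
12.3 [ 558.  -199.3   73.9] [0.983 0.182 0.   ] 60.73751177515216 [-0.09 -0.42 -0.65]
0.1823453295922803
215 [122 132 146 140 130 127 126 126 126 126 127 126 126 126 126 126 126 126
 126 127 127 128 128 128 129 129 128 128 127 126 126 126 125 125 125 122
 114 101  89  84  84  91 106 122 136 146 153 155 156 155 156 156]
240 [128 128 127 127 127 126 126 126 126 126 126 126 126 126 126 126 126 125
 126 126 126 125 121 112  99  94  96  95  92  87  76  59  46  53  68  78
  82  82  82  83  89 101 117 133 145 153 157 158 158 158 158 158]
320 [199 200 200 200 201 201 201 201 201 200 199 198 197 196 195 195 195 195
 195 194 190 176 149 122 112 124 141 143 129 105  77  52  42  51  68  78
  82  82  82  83  88 101 120 138 151 160 165 166 166 166 166 166]
345 [201 201 201 201 201 200 200 200 199 199 198 197 196 196 197 197 197 197
 197 197 198 199 199 198 196 187 171 159 156 164 176 189 199 202 198 179
 144 108  88  83  84  92 108 128 144 157 164 167 168 169 169 169]
112 [127 127 127 127 127 127 127 127 128 128 129 129 129 129 129 129 129 129
 129 129 129 129 129 128 128 128 128 128 128 128 128 1
[... 1568 characters left out ...]
27 127 127 127 127 126 126 125 124 123 121 119 114
 107  97  86  76  66  59  57  59  62  63  63  64  64  64  65  66  67  67
  68  68  68  69  69  70  70  70  70  71  71  71  71  71  71  72  75  84
  96 108 116 124 131 127 111  93  85  87  91  92  93  92  93  93  93  92
  92  93  92  92  92  92  92  92  93  92  93  93  93  92  92  93  93  93
  92  92  92  91  88  83  82  89  98 102 102 102 101  96  87  78  73  71
  70  70  71  70  70  70  70  69  69  68  67  67  66  66  66  66  65  64
  63  63  64  64  63  62  61  60  63  78 104 131 153 171 184 192 198 200
 200 194 184 181 179 177 173 170 167 165 166 168 170 172 175 181 190 201
 206 207 208 208 207 207 207 207 207 207 207 206 206 206 206 205]
```

```bash
python3 - <<'E'
from h import *
o=telemetry.get_obs();M=R.from_rotvec(o['orientation']).as_matrix()
q=lambda p,z:np.round(M.T@(at_z("wrist",p,z,o)-o["tcp_pos"]),1)
for row in (118.5,120,121.5):print(row,q((281,row),36))
for row in (112,113):print(row,q((281,row),26))
for row in (130.5,131.5,132.5):print(row,q((281,row),o["tcp_pos"][2]+24.5))
print(q((222,124),36),q((339,124),36))
E
```

```text
118.5 [75.3 -0.5 38.6]
120 [74.4 -0.5 38.6]
121.5 [73.6 -0.5 38.6]
112 [78.6 -0.5 48.6]
113 [78.  -0.5 48.6]
130.5 [ 74.   -0.4 -24.4]
131.5 [ 73.7  -0.4 -24.4]
132.5 [ 73.3  -0.4 -24.4]
[ 72.7 -33.5  38.6] [72.7 31.9 38.6]
```

play_rows:
  series:
    - {"offset": [0, 0, -0.004], "claw": 0.05, "roll": 0}
    - {"offset": [0, 0, -0.004], "claw": 0.05, "roll": 0}
    - {"offset": [0, 0, -0.003], "claw": 0.05, "roll": 0}
    - {"offset": [0, 0, 0], "claw": 0.05, "roll": 0}
    - {"offset": [0, 0, 0], "claw": 0.05, "roll": 0}

```text
t: 12.77
tcp_pos: [557.6, -199.8, 62.3]
orientation: [-3.129, -0.285, 0.0]
ft_force: [-0.2, 0.4, -1.9]
gripper_width: 61.0
finger_force: 55.1
```

play_rows:
  series:
    - {"offset": [0, 0, -0.002], "claw": 0.05, "roll": 0}
    - {"offset": [0, 0, -0.002], "claw": 0.05, "roll": 0}
    - {"offset": [0, 0, 0], "claw": 0.05, "roll": 0}
    - {"offset": [0, 0, 0], "claw": 0.05, "roll": 0}

```text
t: 13.1
tcp_pos: [557.9, -199.9, 58.6]
orientation: [3.128, 0.285, 0.001]
ft_force: [-0.6, -0.1, 0.9]
gripper_width: 61.1
finger_force: 55.4
```

play_rows:
  series:
    - {"offset": [0, 0, -0.001], "claw": 0.05, "roll": 0}
    - {"offset": [0, 0, -0.001], "claw": 0.05, "roll": 0}
    - {"offset": [0, 0, 0], "claw": 0.05, "roll": 0}
    - {"offset": [0, 0, 0], "claw": 0.05, "roll": 0}

```text
t: 13.43
tcp_pos: [557.9, -199.9, 56.8]
orientation: [3.128, 0.285, 0.001]
ft_force: [-0.3, -0.6, 3.5]
gripper_width: 61.1
finger_force: 55.9
```

play_rows:
  series:
    - {"offset": [0, 0, -0.001], "claw": 0.05, "roll": 0}
    - {"offset": [0, 0, -0.0005], "claw": 0.05, "roll": 0}
    - {"offset": [0, 0, 0], "claw": 0.05, "roll": 0}
    - {"offset": [0, 0, 0], "claw": 0.05, "roll": 0}
    - {"offset": [0, 0, 0], "claw": 0.05, "roll": 0}

```text
t: 13.85
tcp_pos: [558.0, -199.9, 55.5]
orientation: [3.128, 0.285, 0.001]
ft_force: [-1.9, -0.2, 7.2]
gripper_width: 61.2
finger_force: 56.2
```

play_rows:
  series:
    - {"offset": [0, 0, -0.001], "claw": 0.05, "roll": 0}
    - {"offset": [0, 0, -0.0006], "claw": 0.05, "roll": 0}
    - {"offset": [0, 0, 0], "claw": 0.05, "roll": 0}
    - {"offset": [0, 0, 0], "claw": 0.05, "roll": 0}
    - {"offset": [0, 0, 0], "claw": 0.05, "roll": 0}

```text
t: 14.27
tcp_pos: [558.0, -199.9, 54.3]
orientation: [3.128, 0.285, 0.001]
ft_force: [-3.7, 0.4, 11.4]
gripper_width: 60.9
finger_force: 56.6
```

```bash
python3 - <<'E'
from h import *
for i in range(14):
    im=eyes.camera("wrist" if i%2 else "side");o=telemetry.get_obs();print(np.round(o["ft_force"],1),np.round(o["tcp_pos"],1),np.round(o["moment"],2),np.round(o["orientation"],3))
M=R.from_rotvec(o['orientation']).as_matrix()
cv2.imwrite("pics/w13.png",im);v=cv2.GaussianBlur(im.astype(np.float32),(0,0),.8).max(2)
for c in (230,240,320,330): print(c,np.round(v[95:145,c]).astype(int))
print([(d["at"],d["p"]) for d in spotter.mark_of("hood","wrist")])
E
```

```text
[-4.1  1.  11.1] [ 558.  -199.9   54.3] [0.37 0.71 0.  ] [3.128e+00 2.850e-01 1.000e-03]
[-3.7 -0.6 10.4] [ 558.  -199.9   54.3] [ 0.33  0.79 -0.05] [3.128e+00 2.850e-01 1.000e-03]
[-3.6  1.   9.7] [ 558.  -199.9   54.3] [0.33 0.76 0.01] [3.128e+00 2.850e-01 1.000e-03]
[-3.   0.6 11.1] [ 558.  -199.9   54.3] [0.39 0.78 0.01] [3.128e+00 2.850e-01 1.000e-03]
[-3.3  0.8 11.5] [ 558.  -199.9   54.3] [ 0.37  0.73 -0.06] [3.128e+00 2.850e-01 1.000e-03]
[-2.9  0.3 10.6] [ 558.  -199.9   54.3] [0.41 0.76 0.02] [3.128e+00 2.850e-01 1.000e-03]
[-3.6  0.  10.8] [ 558.  -199.9   54.3] [0.35 0.78 0.02] [3.128e+00 2.850e-01 1.000e-03]
[-4.3  0.9 10.1] [ 558.  -199.9   54.3] [ 0.36  0.75 -0.02] [3.128e+00 2.850e-01 1.000e-03]
[-2.8  0.3 11.1] [ 558.  -199.9   54.3] [0.35 0.75 0.03] [3.128e+00 2.850e-01 1.000e-03]
[-3.3  1.1 10.7] [ 558.  -199.9   54.3] [ 0.38  0.76 -0.01] [3.128e+00 2.850e-01 1.000e-03]
[-2.7  0.2 11.3] [ 558.  -199.9   54.3] [0.36 0.76 0.03] [3.128e+00 2.850e-01 1.000e-03]
[-4.5  0.8 10.1] [ 558.  -199.9   54.2] [ 0.33  0.76 -0.  ] [3.128e+00 2.850e-01 1.000e-03]
[-3.5  0.3 11.1] 
[... 320 characters left out ...]
12 128 141 150 154 156 156 156 157 157 157 157 157]
240 [126 125 125 125 125 125 125 125 125 125 125 125 125 125 125 124 124 123
 120 109  96  91  94  95  91  85  75  62  59  68  78  81  82  82  83  88
 100 116 132 144 152 156 157 157 157 158 158 158 157 157]
320 [200 200 200 200 199 199 198 197 197 196 196 196 196 196 196 192 179 154
 127 108 104 119 139 146 136 115  88  65  59  69  78  81  81  82  83  88
 100 119 137 150 159 163 165 165 165 165 165 165 166 166]
330 [197 198 198 197 196 195 194 193 192 191 191 191 191 191 191 192 192 188
 175 145 118 119 138 148 141 122  94  70  59  65  76  80  81  82  82  86
  96 115 133 148 158 164 166 166 166 166 166 166 166 166]
[([283.2, 253.2], 0.59)]
```

play_rows:
  series:
    - {"offset": [-0.0006, -0.0001, 0], "claw": 0.05, "roll": 0}
    - {"offset": [-0.0004, -0.0001, 0], "claw": 0.05, "roll": 0}
    - {"offset": [0, 0, 0], "claw": 0.05, "roll": 0}
    - {"offset": [0, 0, 0], "claw": 0.05, "roll": 0}

```text
t: 15.35
tcp_pos: [557.9, -199.9, 54.6]
orientation: [3.128, 0.285, 0.004]
ft_force: [-0.6, 1.0, 9.4]
gripper_width: 61.4
finger_force: 56.5
```

```bash
cat > chk.py <<'E'
from h import *
L=[]
for i in range(8):
    im=eyes.camera("wrist");o=telemetry.get_obs();L.append(np.r_[o["ft_force"],o["moment"],o["tcp_pos"]])
print(o["t"],np.round(np.mean(L,0),2))
def w(f):
    v=cv2.GaussianBlur((f).astype(np.float32),(0,0),.8);g=np.abs(cv2.Sobel(v,cv2.CV_32F,1,0)).max(2)
    return [(r_,190+int(g[r_,190:215].argmax()),350+int(g[r_,350:375].argmax())) for r_ in (140,150,160,180)]
print(w(im));print(w(cv2.imread("pics/w12.png")))
E
python3 chk.py
```

```text
15.75 [-5.5000e-01  9.7000e-01  1.0110e+01  4.3000e-01  1.2000e-01 -5.0000e-02
  5.5788e+02 -1.9990e+02  5.4590e+01]
[(140, 200, 365), (150, 200, 364), (160, 201, 364), (180, 202, 362)]
[(140, 200, 365), (150, 201, 364), (160, 201, 364), (180, 202, 362)]
```

play_rows:
  series:
    - {"offset": [-0.0002, 0.0006, -0.0003], "claw": 0.05, "roll": 0}
    - {"offset": [0, 0, 0], "claw": 0.05, "roll": 0}
    - {"offset": [0, 0, 0], "claw": 0.05, "roll": 0}
    - {"offset": [0, 0, 0], "claw": 0.05, "roll": 0}

```text
t: 16.08
tcp_pos: [557.9, -199.8, 54.5]
orientation: [3.127, 0.285, 0.005]
ft_force: [0.8, -1.5, 10.2]
gripper_width: 60.7
finger_force: 56.6
```

```bash
python3 chk.py
```

```text
16.4833 [ 4.4000e-01 -6.5000e-01  1.0460e+01  1.1000e-01  0.0000e+00 -1.0000e-02
  5.5788e+02 -1.9985e+02  5.4490e+01]
[(140, 200, 365), (150, 200, 364), (160, 201, 364), (180, 202, 362)]
[(140, 200, 365), (150, 201, 364), (160, 201, 364), (180, 202, 362)]
```

play_rows:
  series:
    - {"offset": [0, 0, -0.0003], "claw": 0.05, "roll": 0}
    - {"offset": [0, 0, 0], "claw": 0.05, "roll": 0}
    - {"offset": [0, 0, 0], "claw": 0.05, "roll": 0}
    - {"offset": [0, 0, 0], "claw": 0.05, "roll": 0}

```text
t: 16.82
tcp_pos: [557.9, -199.8, 54.3]
orientation: [3.127, 0.285, 0.005]
ft_force: [0.6, -0.4, 10.4]
gripper_width: 61.3
finger_force: 56.5
```

```bash
python3 chk.py
```

```text
17.2167 [-0.0000e+00 -7.5000e-01  1.0780e+01  1.6000e-01  5.0000e-02  0.0000e+00
  5.5788e+02 -1.9984e+02  5.4240e+01]
[(140, 200, 365), (150, 200, 364), (160, 201, 364), (180, 202, 362)]
[(140, 200, 365), (150, 201, 364), (160, 201, 364), (180, 202, 362)]
```

Steady: about 10.8 N push plus the hood's own weight of about 2 N, so the gasket is pressed about 5 mm, with almost no side force. I'm handing in.

```bash
python3 -c "
from station import hand_in
print(hand_in())"
```

```text
the job is handed in; nothing more can be done
None
```

The job is handed in at about 17 s: the breaker was tripped with the test button, its lever was put back on, and the robot holds the hood over the lip on the gasket, pressing straight down with about 10.8 N plus about 2 N of hood weight (gasket down about 5 mm, from the force readings).

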